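# Leave the lime-pickle jar's screw lid a quarter turn open

## Robot

A 7-joint arm with a two-finger parallel gripper is mounted at the origin on the work surface. World frame = base frame: x ahead of the robot, y to its left, z up, the work surface at z = 0. Lengths are in m, angles in rad, forces in N, time in s.
With the tool pointing down it reaches from about 0.35 to 0.9 m from the base axis. Payload 8.1 kg.
Tool frame: the origin (TCP) lies midway between the tips of the shut fingers; the grasp point (between the pads) lies 19 mm behind it; z points along the fingers, y is the line along which they close (so a half turn about z gives the same grasp; the last joint's range is limited). The gripper opens to 92 mm and grips with 3 to 60 N. Pads are 19 mm wide; open, the fingers measure 130 mm over their backs; the gripper's body (75 mm by 190 mm) begins 47 mm behind the grasp point.
Start: joints at [-1.206, 0.434, 0.025, 1.573, -0.012, 1.134, -0.075], TCP at [0.282, 0.558, 0.227] pointing down, gripper open.
Joint ranges: [-2.62, 2.62], [-0.44, 2.09], [-1.27, 1.32], [0.08, 2.57], [-1.32, 4.46], [0.12, 2], [-2.74, 2.74]. Speed limits (rad/s): [2.22, 2.22, 3.01, 3.01, 3.14, 3.14, 3.14].

## Interface

Orientations are given as a rotation vector (axis times angle).
In Python, from cell import readout, get_image, calibration, ticket gives the robot as it stands. The module is installed in compiled form; this text tells all that it offers.
- The arm moves only by the tool move_arm, never from a script. Its argument "series" is a list of rows, each a list of 6 numbers: the shift along the world's x, y, z as a fraction of full scale, then the turn, a rotation vector about the world's x, y, z as a fraction of full scale. A call has 1 to 5 rows; each row is the pose to reach, as a shift and turn from the pose commanded when the call began; what a row does not reach only later rows make up. Full scale, the value 1, is 0.75 m for a shift and 60 degrees for a turn. A row lasts 1/10 s, in which the tool goes at most 50 mm and 8.59 degrees, less where a joint would pass 70% of its speed; a pose out of reach is approached as far as the arm can. A call with a number of a shift or a turn outside -1 to 1 is refused whole. A call with a gripper value outside its range is refused whole. "claw" is the opening, from -1 (shut) to 1 (fully open), so that 0 is half open, set as the call begins (left out, the last holds). The fingers move at their own pace and stop on an object; "squeeze" is the grip in N (left out, the last holds). Time passes only in rows, so rows that repeat a pose let the fingers close. It gives the time, the measured TCP pose, the force, the opening and the grip force at its end, in the units of the state.
- readout.observe(): the state, without advancing time (a new reading comes with each control period).
- get_image(name): name is "scene" or "top" or "wrist"; returns (picture, depth): 400x640x3 uint8, red, green, blue; 400x640 float32, m along the optical axis (not along the pixel's ray), 0 where there is no reading.
- calibration(name): a dict with "fx", "fy", "cx", "cy" (pixels), "view" (4x4, takes a point from world to camera coordinates); the wrist camera has in their place "mount" (4x4, takes a point from camera to tool coordinates, whose origin is the TCP and whose axes are the flange's). Camera axes: x right, y down, z forward; pixel columns grow to the right and rows downward; lengths in m; the calibration is good to about 2 mm. A picture is of the moment at which its call begins: read the wrist's pose just before it. calibration takes no time and is no camera call.
- ticket.sign_off(): hands the job in; it is judged then, once.
The state is a dict: "clock": time; "joints": joint angles; "dq": joint speeds; "joint_efforts": joint torques, N m; "position": TCP position; "ee_rot": TCP orientation; "force": force on the tool from outside, world axes, zero at the start; "ft_torque": the same for the moment, N m; "width": opening from 0.0 (shut) to 1.0 (fully open); "gripper_force": force on a finger pad.
Only numpy, scipy, OpenCV 4.12 (cv2) and the standard library are available. Lean on these libraries where they do the work, as an engineer would, in place of code of your own. Each camera call takes 0.05 s, during which the arm holds its last target. There are 200 camera calls.

## Task

The jar of salted limes is curing on the desk under the window and its lid is only caught on the threads. Screw the lid down (clockwise) until it bottoms out, then back it off a quarter turn so that the jar can breathe. Finish still gripping the lid there and do not let go, so that it cannot creep while I tape it; keep the jar standing in its place and leave the other things on the desk alone.

Things in the scene. Friction and masses are not known exactly. Their poses are not given: they have to be found in the camera images.
- jar: Clear glass pickle jar full of small whole limes, standing loose on the desk, about 1.25 kg: round body 96 mm in diameter up to 90 mm above the desk, rounded shoulder up to 113 mm, then a threaded neck 53 mm in diameter, glass rim at 139 mm. Origin: centre of its underside (on the desk); z up, along the jar's axis. It stands by its weight only: hard twisting on a lid that is already home turns the whole jar on the desk.
- lid: White plastic screw lid on the jar's neck: round, 58 mm across its fine upright ribs, 20 mm tall, flat top with a moulded pointer from the centre towards the rim (its x axis). Origin: centre of its underside, on the jar's axis; z up. Fully home, its underside is 120.5 mm and its top 140.5 mm above the desk; 7 mm of neck below it, then the shoulder. Grip the skirt's sides from above.
- lid_turn (a joint): How far the lid is turned open, in rad, seen from above: 0 = bottomed out (a hard stop, screwed fully home); it grows as the lid is turned anticlockwise (about +z of the jar) and the lid rises with it, 4.2 mm per full turn (0.67 mm per rad). It starts between 2.6 and 4.6. Right-hand thread: clockwise from above screws it down. It turns stiffly (about 0.07 N m) and stays where it is left.
- geometry_box: Bystander: flat steel geometry tin, 165 x 75 x 20 mm, loose, beyond the jar; origin at the centre of its underside, x along its length.
- mug: Bystander: white ceramic mug, 80 mm in diameter and 92 mm tall, with pencils standing in it up to 175 mm; loose, to one side of the jar; origin at the centre of its underside, handle towards its +y.
- tumbler: Bystander: green glass tumbler, 74 mm in diameter at the rim, 118 mm tall, loose, on the other side of the jar; origin at the centre of its underside.
- eraser: Bystander: small eraser in a paper sleeve, 44 x 20 x 12 mm, loose, lying nearer the robot than the mug or tumbler; origin at the centre of its underside.
Mind the look-alikes: they are no part of the job. What is shaped like the jar but orange is not meant.

How it is judged:
By the outcome, as a careful person would: the job done as asked, in the order asked, and still so for the second after the job is handed in, while the arm keeps its last pose, push and grip.
It also fails if it takes over 64 s, if anything falls off the work surface, if the arm or the gripper's body presses on something with over 40 N, if the wrist force passes 120 N, or if a joint passes its speed limit or range.

## Working session

There is one attempt and no reset: what is moved stays moved. The work goes in short steps, Python scripts to look and compute and a tool call to move; the robot and the scene stay as the last step left them, time stands still between calls to the robot, and variables do not carry over. Pictures are saved under pics/ and viewed, at most 10 in all, crops included, and the job is handed in when it is done.

Besides the shell and the picture viewer there is one more tool, called after "Request:" by a JSON object that holds its "method" and its "body". move_arm: Moves the arm, as the interface text tells. Shift numbers are shares of 0.75 m and turn numbers shares of 60 degrees, none past 1 either way. Its arguments: {"type":"object","properties":{"series":{"type":"array"},"claw":{"type":"number"},"squeeze":{"type":"number"}},"required":["series"]}

```bash
mkdir -p pics; cat > h.py <<'E'
import numpy as np, cv2
from cell import readout, get_image, calibration, ticket
def save(n,p): cv2.imwrite('pics/'+n,cv2.cvtColor(p,cv2.COLOR_RGB2BGR))
E
python3 - <<'E'
from h import *
s=readout.observe()
print({k:np.round(v,3).tolist() for k,v in s.items()})
for n in('scene','top'):
    p,d=get_image(n); save(n+'0.png',p); np.savez(n+'0.npz',p=p,d=d); c=calibration(n)
    print(n,c['fx'],c['cx'],c['cy'],np.round(np.linalg.inv(c['view']),3).tolist())
print(calibration('wrist'))
E
```

```text
{'clock': 0.0, 'joints': [-1.206, 0.435, 0.025, 1.574, -0.012, 1.134, -0.075], 'dq': [-0.0, -0.001, -0.0, 0.0, -0.0, 0.001, -0.001], 'joint_efforts': [-0.001, -66.785, 0.984, -31.445, -0.061, 0.043, 0.0], 'position': [0.282, 0.557, 0.226], 'ee_rot': [-0.728, -3.056, 0.002], 'force': [-1.055, 0.035, -0.379], 'ft_torque': [-0.035, 0.031, 0.031], 'gripper_force': 0.0, 'width': 0.999}
scene 402.0126526919876 311.7951831010145 199.5784570374005 [[-0.343, 0.747, -0.569, 1.125], [0.939, 0.278, -0.201, 0.176], [0.008, -0.604, -0.797, 0.811], [0.0, 0.0, 0.0, 1.0]]
top 495.2968460083536 329.56887883977123 199.15469933973213 [[-0.006, -0.979, 0.204, 0.367], [-1.0, 0.006, -0.001, -0.002], [-0.0, -0.204, -0.979, 1.126], [0.0, 0.0, 0.0, 1.0]]
{'fx': 333.9264821399282, 'fy': 333.9264821399282, 'cx': 315.1388419773057, 'cy': 191.63143797856821, 'mount': array([[-9.28447486e-04, -9.56791185e-01, -2.90774425e-01,
         7.82723456e-02],
       [ 9.99999464e-01, -1.02146986e-03,  1.68124710e-04,
         5.60297847e-04],
       [-4.57877551e-04, -2.90774113e-01,  9.56791621e-01,
        -1.58840479e-01],
       [ 0.00000000e+00,  0.00000000e+00,  0.00000000e+00,
         1.00000000e+00]])}
```

View pics/scene0.png

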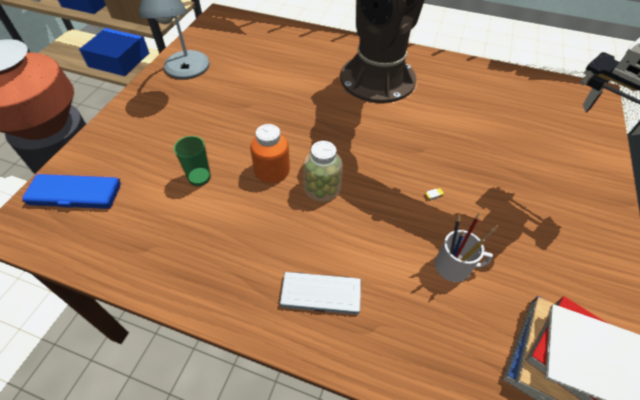

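View pics/top0.png

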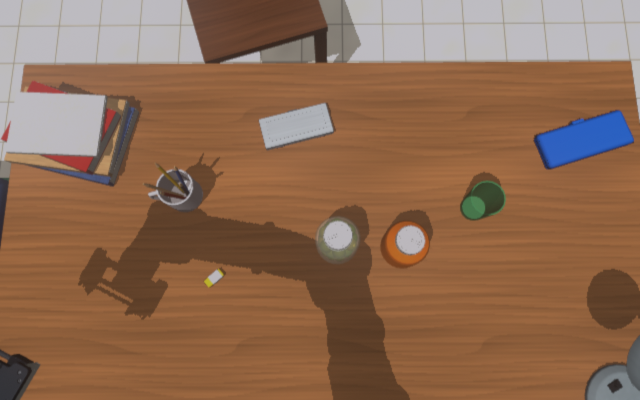

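Two things could be taken for the jar. One has limes and a white lid, at top (338,236) and scene (323,151). The other is an orange look-alike, at top (410,240) and scene (268,134). I choose the lime jar and will check it in a close crop. The mug is at top (180,188), the tumbler at (485,200), the eraser at (214,278) and the tin at (297,126).

```bash
cat >> h.py <<'E'
def ray(n,u,v,z,T=None):
    c=calibration(n); T=np.linalg.inv(c['view']) if T is None else T
    r=T[:3,:3]@[(u-c['cx'])/c['fx'],(v-c['cy'])/c['fy'],1]
    return T[:3,3]+r*(z-T[2,3])/r[2]
def white(p,box,thr=140):
    x0,y0,x1,y1=box; hsv=cv2.cvtColor(p,cv2.COLOR_RGB2HSV)[y0:y1,x0:x1]
    m=((hsv[...,1]<40)&(hsv[...,2]>thr)).astype(np.uint8)
    m=cv2.morphologyEx(m,cv2.MORPH_CLOSE,np.ones((5,5)))
    k=max(cv2.findContours(m,0,2)[0],key=cv2.contourArea)
    (u,v),ax,a=cv2.fitEllipse(k); return u+x0,v+y0,ax
E
python3 - <<'E'
from h import *
a=np.load('top0.npz')['p']; b=np.load('scene0.npz')['p']
for n,p,bx in(('top',a,(310,205,372,262)),('top',a,(385,215,440,265)),('scene',b,(300,135,345,165))):
    e=white(p,bx); print(n,np.round(e[:2],1),e[2],ray(n,e[0],e[1],.1425 if n=='top' else .137))
c=cv2.resize(a[190:285,290:450],None,fx=5,fy=5,interpolation=2)
save('crop.png',c)
E
```

```text
top [337.5 234.7] (27.615713119506836, 28.358890533447266) [ 0.49913465 -0.01899544  0.1425    ]
top [410.1 239.7] (26.94211769104004, 28.00016975402832) [ 0.48824951 -0.16364661  0.1425    ]
scene [322.9 153.8] (26.62353515625, 27.44301414489746) [ 0.51064251 -0.01552352  0.137     ]
```

View pics/crop.png

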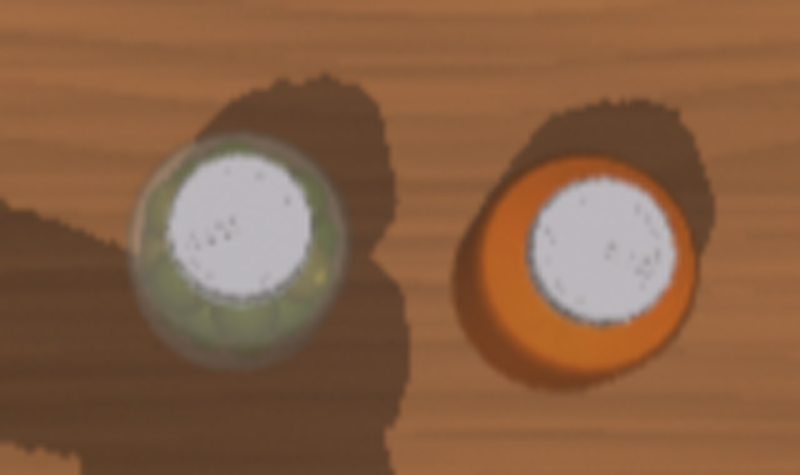

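The crop shows the lime jar's lid at crop (240,225), clear of the orange jar's lid at (602,250). The pointer is faint, towards the left. I set out to above the lid, keeping the yaw.

Request:
{"method": "move_arm", "body": {"series": [[0.02, -0.055, 0.01, 0, 0, 0], [0.04, -0.11, 0.02, 0, 0, 0], [0.06, -0.165, 0.03, 0, 0, 0], [0.08, -0.22, 0.03, 0, 0, 0], [0.1, -0.275, 0.03, 0, 0, 0]]}}

```text
clock: 0.6
position: [0.3572, 0.3498, 0.2492]
ee_rot: [0.728, 3.056, 0.0]
force: [0.8, 0.0, 0.6]
width: 1.003
gripper_force: 0.0
```

Request:
{"method": "move_arm", "body": {"series": [[0.02, -0.055, 0, 0, 0, 0], [0.04, -0.11, 0, 0, 0, 0], [0.06, -0.165, 0, 0, 0, 0], [0.08, -0.22, 0, 0, 0, 0], [0.1, -0.275, 0, 0, 0, 0]]}}

```text
clock: 1.1
position: [0.4319, 0.1435, 0.2492]
ee_rot: [-0.728, -3.056, -0.0]
force: [0.8, 0.1, 0.3]
width: 1.002
gripper_force: 0.0
```

Request:
{"method": "move_arm", "body": {"series": [[0.02, -0.055, 0, 0, 0, 0], [0.04, -0.11, 0, 0, 0, 0], [0.06, -0.165, 0, 0, 0, 0], [0.085, -0.215, 0, 0, 0, 0], [0.085, -0.215, 0, 0, 0, 0]]}}

```text
clock: 1.6
position: [0.4969, -0.0219, 0.2493]
ee_rot: [0.74, 3.051, -0.004]
force: [0.3, 0.5, -0.2]
width: 0.997
gripper_force: 0.0
```

```bash
python3 - <<'E'
from h import *
s=readout.observe(); print({k:np.round(v,3).tolist() for k,v in s.items()})
p,d=get_image('wrist'); save('w1.png',p); np.savez('w1.npz',p=p,d=d)
E
```

```text
{'clock': 1.6, 'joints': [-0.38, 0.204, 0.38, 1.868, -0.082, 1.084, 1.126], 'dq': [-0.057, -0.021, -0.082, 0.035, -0.014, 0.009, -0.098], 'joint_efforts': [1.202, -43.259, 3.517, -31.291, -0.089, -0.037, 1.604], 'position': [0.497, -0.022, 0.249], 'ee_rot': [0.74, 3.051, -0.004], 'force': [0.282, 0.518, -0.208], 'ft_torque': [0.024, 0.027, -0.046], 'gripper_force': 0.0, 'width': 0.997}
```

View pics/w1.png

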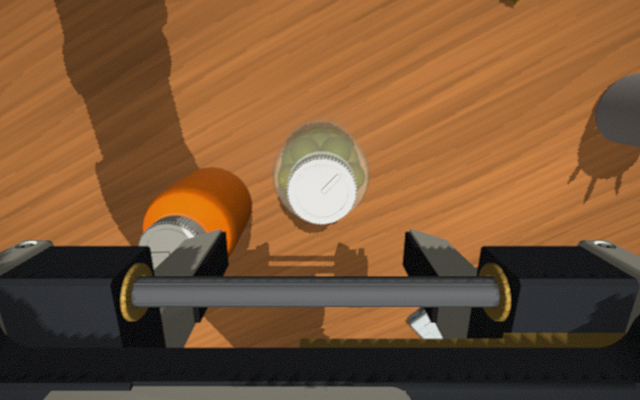

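The wrist view shows the lime jar's lid at (322,190), with a pointer from the centre towards the upper right. The orange jar is at lower left (195,215). Next I locate the lid.

```bash
cat >> h.py <<'E'
from scipy.spatial.transform import Rotation as R
def wristT(s):
    T=np.eye(4);T[:3,:3]=R.from_rotvec(s['ee_rot']).as_matrix();T[:3,3]=s['position']
    return T@calibration('wrist')['mount']
E
python3 - <<'E'
from h import *
z=np.load('w1.npz');p,d=z['p'],z['d'];s=readout.observe()
e=white(p,(270,150,375,235),190);T=wristT(s);print(e,d[190,322])
print(ray('wrist',e[0],e[1],.143,T),s['position'],T[:3,3])
c=calibration('wrist');D=d[190,322];print(T@[(322-c['cx'])/c['fx']*D,(190-c['cy'])/c['fy']*D,D,1])
E
```

```text
(321.625431060791, 190.97146606445312, (63.745460510253906, 67.50824737548828)) 0.27531442
[ 0.50015548 -0.01428838  0.143     ] [ 0.49597885 -0.01874919  0.2490241 ] [0.42659446 0.01760479 0.40783805]
[ 0.49925808 -0.01350921  0.14405072  1.        ]
```

Request:
{"method": "move_arm", "body": {"series": [[0.005, -0.002, 0, 0, 0, 0.14], [0.005, -0.002, -0.02, 0, 0, 0.28], [0.005, -0.002, -0.04, 0, 0, 0.42], [0.005, -0.002, -0.06, 0, 0, 0.56], [0.005, -0.002, -0.06, 0, 0, 0.7]]}}

```text
clock: 2.15
position: [0.4975, -0.0157, 0.2022]
ee_rot: [0.427, -3.108, -0.001]
force: [0.5, 0.6, -0.9]
width: 1.001
gripper_force: 0.0
```

Request:
{"method": "move_arm", "body": {"series": [[0, 0, 0, 0, 0, 0.14], [0, 0, 0, 0, 0, 0.28], [0, 0, 0, 0, 0, 0.42], [0, 0, 0, 0, 0, 0.56], [0, 0, 0, 0, 0, 0.66]]}}

```text
clock: 2.65
position: [0.4987, -0.0158, 0.204]
ee_rot: [1.456, -2.783, -0.001]
force: [-0.1, -0.5, -0.1]
width: 0.995
gripper_force: 0.0
```

Request:
{"method": "move_arm", "body": {"series": [[0, 0, 0, 0, 0, 0], [0, 0, 0, 0, 0, 0], [0, 0, 0, 0, 0, 0]]}}

```text
clock: 2.95
position: [0.4991, -0.0169, 0.2042]
ee_rot: [1.443, -2.79, -0.0]
force: [0.8, -0.6, 0.0]
width: 1.002
gripper_force: 0.0
```

```bash
python3 - <<'E'
from h import *
s=readout.observe(); print({k:np.round(v,3).tolist() for k,v in s.items()})
p,d=get_image('wrist'); save('w2.png',p)
T=wristT(s);z=ray('wrist',0,0,.143,T)
c=calibration('wrist');q=np.linalg.inv(T)@[.5,-.018,.143,1];u=q[0]/q[2]*c['fx']+c['cx'];v=q[1]/q[2]*c['fy']+c['cy'];print(u,v)
b=[int(x) for x in(u-60,v-60,u+60,v+55)]
e=white(p,b,190);print(e,ray('wrist',e[0],e[1],.143,T))
E
```

```text
{'clock': 2.95, 'joints': [-0.176, 0.252, 0.127, 1.911, -0.038, 0.981, 2.493], 'dq': [0.001, 0.001, 0.003, -0.001, -0.0, -0.0, 0.013], 'joint_efforts': [0.013, -49.311, 1.342, -28.819, 0.078, 0.028, -0.03], 'position': [0.499, -0.017, 0.204], 'ee_rot': [1.443, -2.79, -0.0], 'force': [0.782, -0.586, 0.003], 'ft_torque': [0.021, 0.107, 0.026], 'gripper_force': 0.0, 'width': 1.002}
313.8943283971107 206.38532399386114
(272.64354705810547, 207.70975494384766, (5.871028423309326, 20.713581085205078)) [ 0.52407622 -0.03389969  0.143     ]
```

View pics/w2.png

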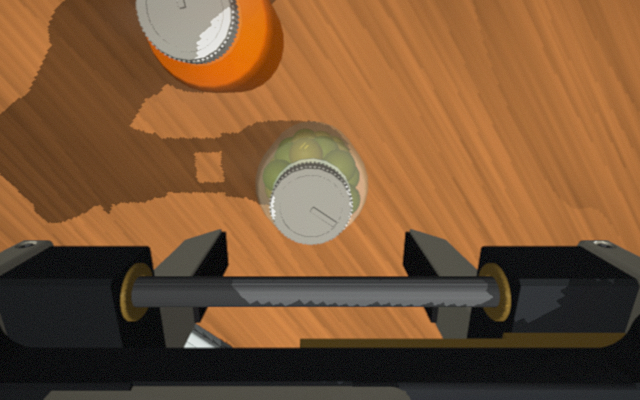

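The lid is at (313,205) where predicted, centred between the fingers to within about 1 mm. I descend and grip.

Request:
{"method": "move_arm", "body": {"series": [[0.001, -0.001, -0.03, 0, 0, 0], [0.001, -0.001, -0.06, 0, 0, 0], [0.001, -0.001, -0.09, 0, 0, 0], [0.001, -0.001, -0.105, 0, 0, 0], [0.001, -0.001, -0.115, 0, 0, 0]], "claw": 1}}

```text
clock: 3.5
position: [0.4998, -0.0181, 0.1173]
ee_rot: [1.444, -2.789, -0.001]
force: [0.0, -0.4, 0.0]
width: 1.002
gripper_force: 0.0
```

Request:
{"method": "move_arm", "body": {"series": [[0, 0, 0, 0, 0, 0], [0, 0, 0, 0, 0, 0], [0, 0, 0, 0, 0, 0], [0, 0, 0, 0, 0, 0], [0, 0, 0, 0, 0, 0]], "claw": -1, "squeeze": 15}}

```text
clock: 4.0
position: [0.5009, -0.0183, 0.1187]
ee_rot: [-1.445, 2.788, -0.002]
force: [1.0, -0.7, 3.1]
width: 0.616
gripper_force: 15.7
```

Request:
{"method": "move_arm", "body": {"series": [[0, 0, 0, 0, 0, 0], [0, 0, 0, 0, 0, 0], [0, 0, 0, 0, 0, 0], [0, 0, 0, 0, 0, 0], [0, 0, 0, 0, 0, 0]]}}

```text
clock: 4.5
position: [0.501, -0.0184, 0.1185]
ee_rot: [-1.444, 2.788, -0.002]
force: [3.7, -2.8, 6.5]
width: 0.616
gripper_force: 15.0
```

```bash
cat >> h.py <<'E'
def st():
    s=readout.observe(); print(s['clock'],'p',np.round(s['position'],4),'tq',np.round(s['ft_torque'],3),'f',np.round(s['force'],1),'j7',round(s['joints'][6],3),'e7',round(s['joint_efforts'][6],3),'w',s['width'],s['gripper_force'],'yaw',round(float(np.degrees(np.arctan2(*R.from_rotvec(s['ee_rot']).as_matrix()[[1,0],0]))),2))
    return s
E
python3 -c "
from h import *
st();p,d=get_image('wrist');save('w3.png',p[100:300]);
for i in range(4): get_image('top');st()"
```

```text
4.5 p [ 0.501  -0.0184  0.1185] tq [-0.591 -0.85   0.002] f [ 3.7 -2.8  6.5] j7 2.516 e7 0.001 w 0.6160691643070302 15.0003182888031 yaw -125.23
4.6 p [ 0.501  -0.0184  0.1185] tq [-0.618 -0.842  0.033] f [ 4.3 -3.1  5.6] j7 2.516 e7 0.001 w 0.6140578961544979 15.000480562448502 yaw -125.22
4.65 p [ 0.501  -0.0184  0.1185] tq [-0.634 -0.817 -0.009] f [ 4.1 -3.2  6.1] j7 2.516 e7 0.001 w 0.6191388502510934 15.000511854887009 yaw -125.22
4.7 p [ 0.501  -0.0184  0.1185] tq [-0.619 -0.835  0.02 ] f [ 4.1 -3.2  6.2] j7 2.516 e7 0.001 w 0.6160100758158066 15.0004443526268 yaw -125.22
4.75 p [ 0.501  -0.0184  0.1185] tq [-0.672 -0.808 -0.063] f [ 3.9 -4.3  5.8] j7 2.516 e7 0.001 w 0.6139233028386404 15.000422894954681 yaw -125.22
```

View pics/w3.png

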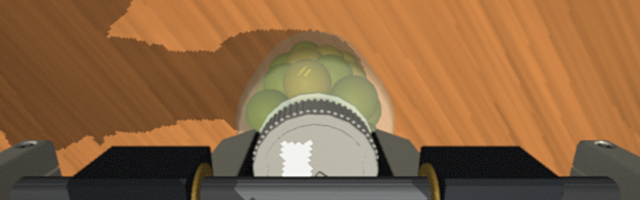

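Gripped, with the lid centred between the pads. I turn clockwise, following the thread down.

Request:
{"method": "move_arm", "body": {"series": [[0, 0, -0.0001, 0, 0, -0.1], [0, 0, -0.0002, 0, 0, -0.2], [0, 0, -0.0003, 0, 0, -0.3], [0, 0, -0.0004, 0, 0, -0.4], [0, 0, -0.0005, 0, 0, -0.5]]}}

```text
clock: 5.25
position: [0.5008, -0.0187, 0.1181]
ee_rot: [-0.667, 3.069, -0.001]
force: [3.6, -4.5, 6.1]
width: 0.615
gripper_force: 15.0
```

```bash
python3 -c "
from h import *
st();get_image('top');st()"
```

```text
5.25 p [ 0.5008 -0.0187  0.1181] tq [-0.849 -0.717  0.086] f [ 3.6 -4.5  6.1] j7 2.057 e7 1.819 w 0.614756179896245 14.995352178812027 yaw -155.47
5.3 p [ 0.5008 -0.0186  0.118 ] tq [-1.003 -0.694  0.008] f [ 2.6 -5.5  8.3] j7 2.051 e7 1.143 w 0.616036551443515 14.999765753746033 yaw -155.86
```

Request:
{"method": "move_arm", "body": {"series": [[0, 0, -0.0001, 0, 0, -0.1], [0, 0, -0.0002, 0, 0, -0.2], [0, 0, -0.0003, 0, 0, -0.3], [0, 0, -0.0004, 0, 0, -0.4], [0, 0, -0.0005, 0, 0, -0.5]]}}

```text
clock: 5.8
position: [0.5008, -0.0188, 0.1177]
ee_rot: [0.15, 3.137, -0.001]
force: [3.1, -4.7, 6.5]
width: 0.613
gripper_force: 15.0
```

```bash
python3 -c "
from h import *
st();p,d=get_image('wrist');save('w4.png',p[100:300]);st()"
```

```text
5.8 p [ 0.5008 -0.0188  0.1177] tq [-0.916 -0.62   0.084] f [ 3.1 -4.7  6.5] j7 1.608 e7 1.793 w 0.6129664699524003 14.995407611131668 yaw 174.52
5.85 p [ 0.5008 -0.0186  0.1177] tq [-1.066 -0.616 -0.024] f [ 3.5 -4.8  7.9] j7 1.602 e7 1.128 w 0.6160712502197296 14.999755918979645 yaw 174.13
```

View pics/w4.png

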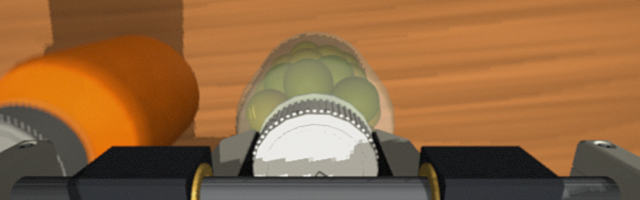

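The pointer tip stays at (320,174) relative to the gripper, so the lid turns with it. About 60° is done.

Request:
{"method": "move_arm", "body": {"series": [[0, 0, -0.0001, 0, 0, -0.1], [0, 0, -0.0002, 0, 0, -0.2], [0, 0, -0.0003, 0, 0, -0.3], [0, 0, -0.0004, 0, 0, -0.4], [0, 0, -0.0005, 0, 0, -0.5]]}}

```text
clock: 6.35
position: [0.5008, -0.0188, 0.1174]
ee_rot: [0.957, 2.991, 0.0]
force: [2.4, -4.3, 6.7]
width: 0.619
gripper_force: 15.0
```

Request:
{"method": "move_arm", "body": {"series": [[0, 0, -0.0001, 0, 0, -0.1], [0, 0, -0.0002, 0, 0, -0.2], [0, 0, -0.0003, 0, 0, -0.3], [0, 0, -0.0004, 0, 0, -0.4], [0, 0, -0.0005, 0, 0, -0.5]]}}

```text
clock: 6.85
position: [0.5008, -0.0189, 0.117]
ee_rot: [1.698, 2.641, 0.001]
force: [2.4, -4.8, 7.3]
width: 0.615
gripper_force: 15.0
```

```bash
python3 -c "
from h import *
st();get_image('top');st()"
```

```text
6.85 p [ 0.5008 -0.0189  0.117 ] tq [-1.143 -0.537  0.084] f [ 2.4 -4.8  7.3] j7 0.733 e7 1.71 w 0.6154278437718487 14.995609670877457 yaw 114.51
6.9 p [ 0.5008 -0.0188  0.117 ] tq [-1.28  -0.562 -0.024] f [ 2.9 -5.2  9. ] j7 0.727 e7 1.08 w 0.6155754851336004 15.00004693865776 yaw 114.12
```

Request:
{"method": "move_arm", "body": {"series": [[0, 0, -0.0001, 0, 0, -0.06], [0, 0, -0.0002, 0, 0, -0.12], [0, 0, -0.0002, 0, 0, -0.18], [0, 0, -0.0003, 0, 0, -0.24], [0, 0, -0.0003, 0, 0, -0.3]]}}

```text
clock: 7.4
position: [0.5008, -0.019, 0.1168]
ee_rot: [2.089, 2.344, 0.001]
force: [2.5, -4.9, 7.5]
width: 0.619
gripper_force: 15.0
```

```bash
python3 -c "
from h import *
st();get_image('top');st()"
```

```text
7.4 p [ 0.5008 -0.019   0.1168] tq [-1.17  -0.53   0.093] f [ 2.5 -4.9  7.5] j7 0.481 e7 0.983 w 0.6191478115443358 14.99857485294342 yaw 96.6
7.45 p [ 0.5008 -0.0189  0.1167] tq [-1.269 -0.541  0.022] f [ 2.  -5.3  8.6] j7 0.478 e7 0.614 w 0.6115512999079948 15.000216364860535 yaw 96.37
```

138° is done. I go on in small bites, watching the twist torque.

Request:
{"method": "move_arm", "body": {"series": [[0, 0, -0.0001, 0, 0, -0.06], [0, 0, -0.0002, 0, 0, -0.12], [0, 0, -0.0002, 0, 0, -0.18], [0, 0, -0.0003, 0, 0, -0.24], [0, 0, -0.0003, 0, 0, -0.3]]}}

```text
clock: 7.95
position: [0.5008, -0.0191, 0.1165]
ee_rot: [2.43, 1.989, 0.001]
force: [2.2, -5.3, 8.3]
width: 0.616
gripper_force: 15.0
```

```bash
python3 -c "
from h import *
st()"
```

```text
7.95 p [ 0.5008 -0.0191  0.1165] tq [-1.194 -0.505  0.018] f [ 2.2 -5.3  8.3] j7 0.232 e7 0.964 w 0.616285461849363 14.998553842306137 yaw 78.59
```

Request:
{"method": "move_arm", "body": {"series": [[0, 0, -0.0001, 0, 0, -0.06], [0, 0, -0.0002, 0, 0, -0.12], [0, 0, -0.0002, 0, 0, -0.18], [0, 0, -0.0003, 0, 0, -0.24], [0, 0, -0.0003, 0, 0, -0.3]]}}

```text
clock: 8.45
position: [0.5008, -0.0191, 0.1163]
ee_rot: [2.711, 1.584, 0.001]
force: [1.2, -5.5, 7.7]
width: 0.624
gripper_force: 15.0
```

```bash
python3 -c "
from h import *
st()"
```

```text
8.45 p [ 0.5008 -0.0191  0.1163] tq [-1.324 -0.445  0.084] f [ 1.2 -5.5  7.7] j7 -0.012 e7 0.947 w 0.6236389972209517 14.998615980148315 yaw 60.59
```

Request:
{"method": "move_arm", "body": {"series": [[0, 0, -0.0001, 0, 0, -0.04], [0, 0, -0.0001, 0, 0, -0.08], [0, 0, -0.0001, 0, 0, -0.12], [0, 0, -0.0002, 0, 0, -0.16], [0, 0, -0.0002, 0, 0, -0.2]]}}

```text
clock: 8.95
position: [0.5007, -0.0192, 0.1162]
ee_rot: [2.861, 1.293, 0.002]
force: [1.7, -4.6, 8.2]
width: 0.612
gripper_force: 15.0
```

```bash
python3 -c "
from h import *
st();get_image('top');st()"
```

```text
8.95 p [ 0.5007 -0.0192  0.1162] tq [-1.299 -0.332  0.082] f [ 1.7 -4.6  8.2] j7 -0.172 e7 0.603 w 0.6118061365083214 15.01169646740891 yaw 48.64
9.0 p [ 0.5008 -0.0192  0.1161] tq [-1.384 -0.367  0.046] f [ 0.7 -5.6  8.7] j7 -0.174 e7 0.369 w 0.6200786161151055 15.0340575203154 yaw 48.49
```

Request:
{"method": "move_arm", "body": {"series": [[0, 0, -0.0001, 0, 0, -0.04], [0, 0, -0.0001, 0, 0, -0.08], [0, 0, -0.0001, 0, 0, -0.12], [0, 0, -0.0002, 0, 0, -0.16], [0, 0, -0.0002, 0, 0, -0.2]]}}

```text
clock: 9.5
position: [0.5007, -0.0192, 0.116]
ee_rot: [2.981, 0.987, 0.002]
force: [2.2, -6.4, 7.5]
width: 0.619
gripper_force: 15.0
```

```bash
python3 -c "
from h import *
st();get_image('top');st()"
```

```text
9.5 p [ 0.5007 -0.0192  0.116 ] tq [-1.317 -0.343  0.055] f [ 2.2 -6.4  7.5] j7 -0.332 e7 0.601 w 0.6186678089427633 15.002617877079274 yaw 36.64
9.55 p [ 0.5007 -0.0192  0.1159] tq [-1.409 -0.272 -0.   ] f [ 1.5 -6.4  9.4] j7 -0.334 e7 0.369 w 0.61490662995285 15.010253853633913 yaw 36.49
```

Request:
{"method": "move_arm", "body": {"series": [[0, 0, -0.0001, 0, 0, -0.04], [0, 0, -0.0001, 0, 0, -0.08], [0, 0, -0.0001, 0, 0, -0.12], [0, 0, -0.0002, 0, 0, -0.16], [0, 0, -0.0002, 0, 0, -0.2]]}}

```text
clock: 10.05
position: [0.5007, -0.0192, 0.1159]
ee_rot: [3.068, 0.67, 0.002]
force: [2.1, -4.7, 8.8]
width: 0.617
gripper_force: 15.1
```

```bash
python3 -c "
from h import *
st();get_image('top');st()"
```

```text
10.05 p [ 0.5007 -0.0192  0.1159] tq [-1.314 -0.297  0.105] f [ 2.1 -4.7  8.8] j7 -0.491 e7 0.581 w 0.6173221399243396 15.144223729439545 yaw 24.64
10.1 p [ 0.5007 -0.0192  0.1158] tq [-1.427 -0.199 -0.013] f [ 1.2 -5.7 10.2] j7 -0.493 e7 0.348 w 0.6180066010608917 15.236351777566597 yaw 24.49
```

Request:
{"method": "move_arm", "body": {"series": [[0, 0, 0, 0, 0, -0.03], [0, 0, 0, 0, 0, -0.06], [0, 0, 0, 0, 0, -0.09], [0, 0, 0, 0, 0, -0.12], [0, 0, 0, 0, 0, -0.15]]}}

```text
clock: 10.6
position: [0.5006, -0.0192, 0.1158]
ee_rot: [3.111, 0.428, 0.002]
force: [2.6, -5.2, 7.4]
width: 0.616
gripper_force: 15.1
```

```bash
python3 -c "
from h import *
st();get_image('top');st()"
```

```text
10.6 p [ 0.5006 -0.0192  0.1158] tq [-1.35  -0.283  0.077] f [ 2.6 -5.2  7.4] j7 -0.61 e7 0.42 w 0.6160573768516764 15.12116942438297 yaw 15.66
10.65 p [ 0.5007 -0.0191  0.1157] tq [-1.305 -0.301  0.055] f [ 0.7 -4.9  8.6] j7 -0.611 e7 0.246 w 0.6186359436546094 15.190512621193193 yaw 15.55
```

Request:
{"method": "move_arm", "body": {"series": [[0, 0, 0, 0, 0, -0.03], [0, 0, 0, 0, 0, -0.06], [0, 0, -0.0001, 0, 0, -0.09], [0, 0, -0.0001, 0, 0, -0.12], [0, 0, -0.0001, 0, 0, -0.15]]}}

```text
clock: 11.15
position: [0.5002, -0.0182, 0.1156]
ee_rot: [-3.136, -0.184, -0.0]
force: [0.3, -2.0, 12.2]
width: 0.619
gripper_force: 15.2
```

```bash
python3 -c "
from h import *
st();p,d=get_image('wrist');save('w5.png',p[100:300]);st()"
```

```text
11.15 p [ 0.5002 -0.0182  0.1156] tq [-0.527  0.16   0.362] f [ 0.3 -2.  12.2] j7 -0.73 e7 0.185 w 0.619070283330763 15.244398780487245 yaw 6.72
11.2 p [ 0.5001 -0.0182  0.1156] tq [-0.484  0.263  0.228] f [-1.  -1.9 11.6] j7 -0.732 e7 0.053 w 0.6188506323926871 15.339342986771953 yaw 6.61
```

View pics/w5.png

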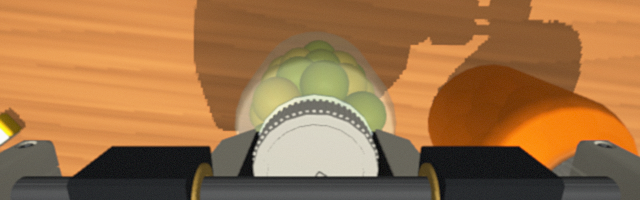

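The torque jumped from about 0.08 to 0.36 N m and holds at 0.23, so the lid has bottomed out after about 227°. The pointer tip is still at (320,174), so the grip has not slipped. I back off 90°, rising with the thread.

Request:
{"method": "move_arm", "body": {"series": [[0, 0, 0.0001, 0, 0, 0.1], [0, 0, 0.0002, 0, 0, 0.2], [0, 0, 0.0003, 0, 0, 0.3], [0, 0, 0.0004, 0, 0, 0.4], [0, 0, 0.0005, 0, 0, 0.5]]}}

```text
clock: 11.7
position: [0.5002, -0.0183, 0.116]
ee_rot: [-2.979, -0.997, -0.001]
force: [-0.0, -2.6, 8.5]
width: 0.615
gripper_force: 15.0
```

```bash
python3 -c "
from h import *
st()"
```

```text
11.7 p [ 0.5002 -0.0183  0.116 ] tq [-0.603  0.039 -0.099] f [-0.  -2.6  8.5] j7 -0.328 e7 -1.573 w 0.6149137774106903 15.029628144402523 yaw 37.0
```

Request:
{"method": "move_arm", "body": {"series": [[0, 0, 0.0001, 0, 0, 0.1], [0, 0, 0.0002, 0, 0, 0.2], [0, 0, 0.0003, 0, 0, 0.3], [0, 0, 0.0004, 0, 0, 0.4], [0, 0, 0.0005, 0, 0, 0.5]]}}

```text
clock: 12.2
position: [0.5003, -0.0183, 0.1164]
ee_rot: [2.62, 1.734, 0.001]
force: [0.9, -2.7, 7.9]
width: 0.619
gripper_force: 15.0
```

Request:
{"method": "move_arm", "body": {"series": [[0, 0, 0.0001, 0, 0, 0.1], [0, 0, 0.0002, 0, 0, 0.2], [0, 0, 0.0003, 0, 0, 0.3], [0, 0, 0.0004, 0, 0, 0.4], [0, 0, 0.0005, 0, 0, 0.5]]}}

```text
clock: 12.7
position: [0.5004, -0.0183, 0.1167]
ee_rot: [2.081, 2.353, 0.001]
force: [1.1, -2.7, 7.4]
width: 0.617
gripper_force: 15.0
```

Request:
{"method": "move_arm", "body": {"series": [[0, 0, 0, 0, 0, 0], [0, 0, 0, 0, 0, 0], [0, 0, 0, 0, 0, 0]]}}

```text
clock: 13.0
position: [0.5004, -0.0183, 0.1167]
ee_rot: [2.086, 2.349, 0.001]
force: [1.6, -3.3, 7.0]
width: 0.612
gripper_force: 15.0
```

```bash
python3 -c "
from h import *
st();p,d=get_image('wrist');save('w6.png',p[100:300]);st()
p,d=get_image('top');save('top6.png',p)"
```

```text
13.0 p [ 0.5004 -0.0183  0.1167] tq [-0.579 -0.407  0.038] f [ 1.6 -3.3  7. ] j7 0.481 e7 -0.057 w 0.6119964963655555 15.00060349702835 yaw 96.78
13.05 p [ 0.5004 -0.0183  0.1167] tq [-0.635 -0.392  0.055] f [ 0.7 -2.4  8. ] j7 0.481 e7 -0.063 w 0.6186412447315575 15.000627636909485 yaw 96.78
```

View pics/w6.png

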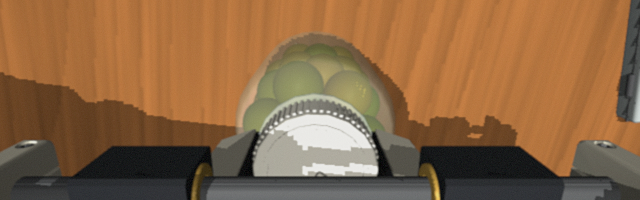

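The gripper has turned back 90.2° from the stop and the torque while turning stayed at thread level. The pointer tip is still at (320,174), and the limes have shifted in the view, so the jar stood still. The grip is holding, so I hand in.

```bash
python3 -c "
from h import *
print(ticket.sign_off())"
```

```text
the job is handed in; nothing more can be done
None
```

I screwed the lid down about 227° until it bottomed out, then backed it off 90°; the gripper is still holding it there, with the jar standing in its place (it may have turned a few degrees when the lid hit the stop), and the job is handed in.

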